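# Lock the board holder's swing arm with its pin

## Robot

A 6-joint arm with a two-finger parallel gripper is mounted at the origin on the work surface. World frame = base frame: x ahead of the robot, y to its left, z up, the work surface at z = 0. Lengths are in m, angles in rad, forces in N, time in s.
With the tool pointing down it reaches from about 0.3 to 1 m from the base axis. Payload 5.1 kg.
Tool frame: the origin (TCP) lies on the centre line of the jaws, within the pads' length; the fingertips stand env.tip_extent ahead of it and the grasp point (between the pads) lies 8 mm behind it (env.tip_extent is the distance from the TCP to the fingertips, in m); z points along the fingers, y is the line along which they close (so a half turn about z gives the same grasp; the last joint's range is limited). The gripper opens to 95 mm and grips with 3 to 60 N. Pads are 20 mm wide; open, the fingers measure 119 mm over their backs; the gripper's body (75 mm by 180 mm) begins 59 mm behind the grasp point.
Start: joints at [1.227, 0.124, 1.65, -0, 1.367, -0.083], TCP at [0.168, 0.628, 0.189] pointing down, gripper open.
Joint ranges: [-2.61, 2.61], [-1.02, 2.33], [0.03, 2.71], [-1.35, 4.49], [0.32, 2.68], [-2.91, 2.91]. Speed limits (rad/s): [2.57, 2.57, 3.14, 3.14, 3.14, 3.14].

## Interface

Orientations are given as a unit quaternion [x, y, z, w].
In Python, from workcell import env, vision, workorder gives the robot as it stands.
- The arm moves only by the shell command python3 -m jog 'ROWS' [FORCE]. ROWS is JSON, a list of rows, each a list of 3 entries, a list of its own where there are three numbers: the shift along the tool's x, y, z in mm, then the turn about the tool's z in degrees, then the closure, from 0 (fully open) to 1 (shut). A call has 1 to 8 rows; each row shifts and turns the commanded pose from where the row before left it, along the tool's axes as they then stand; what a row does not reach is not made up. A row lasts 1/8 s, in which the tool goes at most 62.5 mm and 10.7 degrees, less where a joint would pass 70% of its speed; a pose out of reach is approached as far as the arm can. A call is refused whole if a number of a shift passes 62.5 or a number of a turn 10.7, either way. A call with a gripper value outside its range is refused whole. The fingers move at their own pace and stop on an object; FORCE is the grip in N (left out, the last holds). Time passes only in rows, so rows that do not move let the fingers close. It gives the time, the measured TCP pose, the force, the opening and the grip force at its end, in the units of the state.
- env.observe(): the state, without advancing time (a new reading comes with each control period).
- vision.capture(name): name is "side" or "top"; returns the picture (480x640x3 uint8, red, green, blue); there is no depth.
- vision.camera_info(name): a dict with "fovy" (degrees; the focal length in pixels is half the picture's height over the tangent of half this angle, whatever the lens; pixels are square), "cx", "cy" (the principal point, pixels), "R" (3x3) and "t" (3): a world point X has camera coordinates R X + t. Camera axes: x right, y down, z forward; pixel columns grow to the right and rows downward; lengths in m; the calibration is good to about 2 mm. A picture is of the moment at which its call begins. camera_info takes no time and is no camera call.
- workorder.job_done(): hands the job in; it is judged then, once.
The state is a dict: "clock": time; "qpos": joint angles; "dq": joint speeds; "joint_efforts": joint torques, N m; "tool_pos": TCP position; "ee_rot": TCP orientation; "force": force on the tool from outside, world axes, zero at the start; "moment": the same for the moment, N m; "opening": finger opening in m; "grip_force": force on a finger pad.
Only numpy, scipy, OpenCV 4.12 (cv2) and the standard library are available. Lean on these libraries where they do the work, as an engineer would, in place of code of your own. Each camera call takes 0.05 s, during which the arm holds its last target. There are 200 camera calls.

## Task

Swing the arm of the circuit-board holder back by its upright black handle until the hole in the arm lies over the hole in the aluminium base plate. Then take the pin with the round upright knob from the wooden rack and push it down through both holes until its collar rests on the arm, and let go.

Things in the scene. Friction and masses are not known exactly. Their poses are not given: they have to be found in the camera images.
- lock_pin: Steel pin hanging upright by its collar in a 3-hole wooden rack (top 56 mm above table, holes 80 mm apart). Round knob 26 mm across, 32 tall, on a round collar 38 across, 5 thick; shaft 16 across, 42 long, last 15 mm tapering to 5. Origin: on its axis, underside of the collar; z up. The other two pins are wrong: square head 38 mm (shaft too thick); flat disc head 44 mm (shaft too short).
- base_hole (a point): Centre of the mouth of the through hole in the holder's fixed aluminium base plate (270 x 100 mm, 30 mm thick), on its top, 30 mm above the table. Hole 22 mm across, funnelled to about 30 at the mouth. x points along the plate to the arm's upright pivot, 170 mm from this hole; z up. At the start the arm is swung away to this frame's +y side, by 0.4 to 0.8 rad.
- swing_hole (a point): Centre of the mouth of the through hole in the steel swing arm (40 mm wide, 56 at the hole, 12 thick), on its top, 46 mm above the table. Hole as in the base. x points along the arm to the pivot, 170 mm off; z up. The arm turns with light friction (1 N at the handle), stays where left, and stops 3 mm past alignment. A green circuit board, to 75 mm above the table, lies 28 to 118 mm from the pivot.
- swing_handle (a point): Centre of the top of the black upright round post near the arm's free end: 22 mm across, 45 mm tall above the arm, top 91 mm above the table, 240 mm from the pivot, 70 mm beyond the arm's hole. Axes as for the arm's hole. Grip it from above or push it sideways to swing the arm; it turns with the arm.
Not all that is in view belongs to the job. What is shaped like the lock_pin but pink or purple is not meant.

How it is judged:
On the way:
1. the arm is swung back so that its hole lies over the base plate's hole (centres within 10 mm) (horizontal distance between swing_hole and base_hole below 0.01 m), for 0.2 s.
At the end, for the whole second after the job is handed in: The arm's hole lies over the base plate's hole (within 10 mm) and the round-knobbed pin stands upright (within 10 degrees) through both, within 10 mm of the base hole's axis, its collar down on the arm (within 5 mm), released and at rest (horizontal distance between each of swing_hole, lock_pin and base_hole below 0.01 m and z of lock_pin in the frame of base_hole between 0.01 and 0.021 m and angle between lock_pin's own z axis and vertical below 0.17 rad and linear speed of lock_pin below 0.02 m/s); the robot touches nothing.
It also fails if it takes over 58 s, if anything falls off the work surface, if the arm or the gripper's body presses on something with over 40 N, if the wrist force passes 120 N, or if a joint passes its speed limit or range.

## Working session

There is one attempt and no reset: what is moved stays moved. The work goes in short steps, Python scripts to look and compute and a shell command to move; the robot and the scene stay as the last step left them, time stands still between calls to the robot, and variables do not carry over. Pictures are saved under pics/ and viewed, at most 10 in all, crops included, and the job is handed in when it is done.

```bash
mkdir -p pics; ls; python3 - <<'E'
from workcell import env, vision
import cv2
for n in ("top","side"):
    im=vision.capture(n); cv2.imwrite(f"pics/{n}0.png",im[:,:,::-1])
    i=vision.camera_info(n); print(n,i)
print(env.observe(), env.tip_extent)
E
```

```text
pics
top {'fovy': 45.41180734837401, 'cx': 323.45563536559916, 'cy': 248.91431678532805, 'R': array([[-0.00825336, -0.99996127, -0.0030553 ],
       [-0.99667721,  0.00847377, -0.08101066],
       [ 0.08103341,  0.00237654, -0.99670855]]), 't': array([0.01157107, 0.50688583, 0.89620307])}
side {'fovy': 55.125339004273044, 'cx': 313.03637235450293, 'cy': 242.01039523488404, 'R': array([[-0.7058112 , -0.70818259, -0.01754887],
       [-0.399667  ,  0.4185377 , -0.81553203],
       [ 0.58489045, -0.56859793, -0.5784458 ]]), 't': array([0.38436932, 0.26759098, 0.45128509])}
{'clock': 0.1, 'qpos': array([ 1.22740143e+00,  1.24394420e-01,  1.65152924e+00,  1.30116333e-05,
        1.36752411e+00, -8.26109003e-02]), 'dq': array([-0.00048925,  0.00064983, -0.00332965,  0.00075392, -0.00059269,
        0.00017423]), 'joint_efforts': array([ 6.61387767e-04, -4.18878365e+01, -3.61096144e+01,  7.76707800e-02,
        4.62263916e-02, -5.53154314e-05]), 'tool_pos': array([0.16741195, 0.62741599, 0.1876443 ]), 'ee_rot': array([ 1.30024076e-01,  9.91510403e-01, -9.05248104e-04, -2.02308437e-04]), 'force': array([-0.14043455,  0.56502522,  0.24003327]), 'moment': array([ 0.00136195, -0.0145835 , -0.00684574]), 'grip_force': 0.0, 'opening': 0.09482258873386458} 0.011
```

View pics/top0.png

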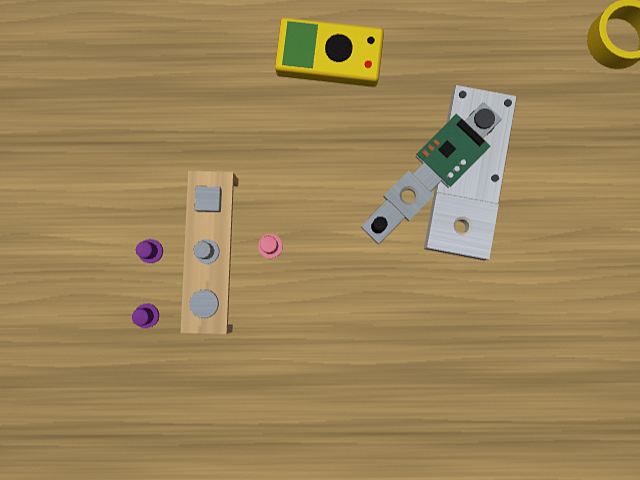

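View pics/side0.png

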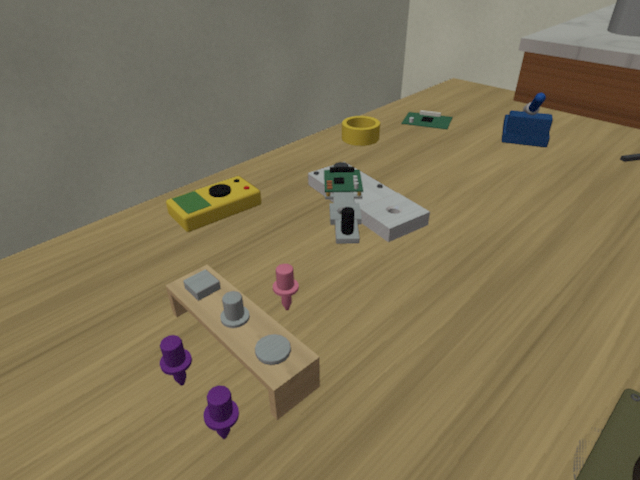

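Candidates in the top view are the grey square head (207,198), the grey round knob on a collar (206,251), the grey flat disc (203,303), a pink pin (269,245) and purple pins (149,251) and (145,316). The grey knob at (206,251), seen at (233,305) in the side view, fits the description. The arm's hole is near (408,195), the handle at (379,225), the base hole at (461,226) and the pivot at (484,118). I'll confirm these in one enlarged crop.

```bash
cat > h.py <<'E'
import numpy as np, cv2
from workcell import env, vision
def cam(n):
    i=vision.camera_info(n); f=240/np.tan(np.radians(i["fovy"]/2)); return i,f
def ray(n,uv):
    i,f=cam(n); d=np.array([(uv[0]-i["cx"])/f,(uv[1]-i["cy"])/f,1.])
    R=np.array(i["R"]); return -R.T@i["t"], R.T@d
def onz(n,uv,z):
    c,d=ray(n,uv); return c+d*(z-c[2])/d[2]
def proj(n,X):
    i,f=cam(n); p=np.array(i["R"])@np.array(X)+i["t"]; return f*p[:2]/p[2]+[i["cx"],i["cy"]]
def tri(uvt,uvs):
    A=[];b=[]
    for n,uv in(("top",uvt),("side",uvs)):
        c,d=ray(n,uv); d/=np.linalg.norm(d); P=np.eye(3)-np.outer(d,d); A.append(P); b.append(P@c)
    return np.linalg.lstsq(np.vstack(A),np.hstack(b),rcond=None)[0]
E
python3 - <<'E'
from h import *
t=cv2.imread("pics/top0.png"); s=cv2.imread("pics/side0.png")
c=lambda im,x,y,w,h:cv2.resize(im[y:y+h,x:x+w],(400,300),interpolation=cv2.INTER_CUBIC)
cv2.imwrite("pics/crops.png",np.vstack([np.hstack([c(t,166,220,80,60),c(t,350,175,80,60)]),np.hstack([c(t,420,195,80,60),c(s,193,270,80,60)])]))
# first estimates
print("base",onz("top",(461,226),.03),onz("side",(393,210),.03),tri((461,226),(393,210)))
print("swing",onz("top",(408,195),.046))
print("handle",onz("top",(380,224),.091))
print("pin top",onz("top",(206,250),.093),tri((207,250),(233,298)))
print("pivot",onz("top",(484,118),.05))
for x in ((149,251),(145,316),(269,245)): print(onz("top",x,.08))
E
```

```text
base [ 0.54080308 -0.21112253  0.03      ] [ 0.54010174 -0.20969651  0.03      ] [ 0.54104176 -0.2113117   0.02888525]
swing [ 0.58843401 -0.12575721  0.046     ]
handle [ 0.53752163 -0.07683097  0.091     ]
pin top [0.50094394 0.18010158 0.093     ] [0.50295821 0.18175189 0.08621201]
pivot [ 0.7092587 -0.247268   0.05     ]
[0.50122316 0.26808092 0.08      ]
[0.40465229 0.2724282  0.08      ]
[0.50870058 0.08858148 0.08      ]
```

View pics/crops.png

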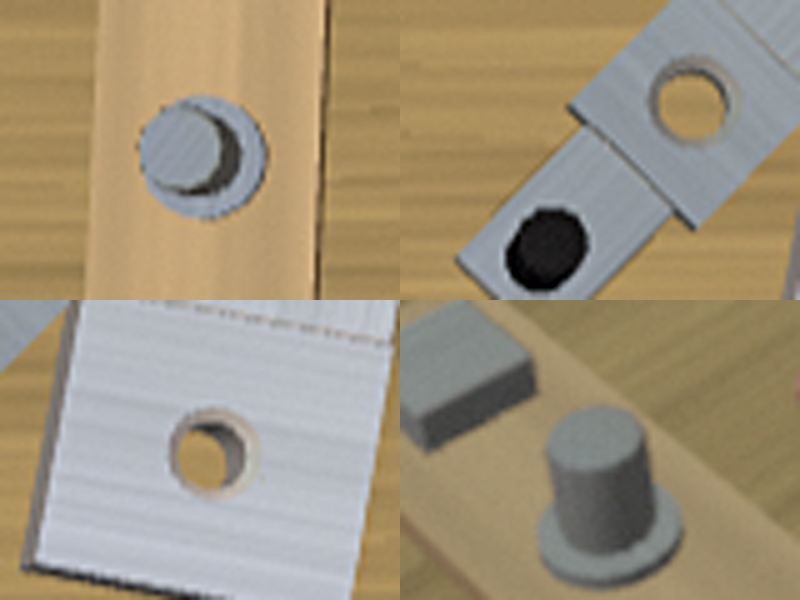

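Crop: the target is a grey round knob on a round collar (collar centre about (206.2,250.9), knob top about (201.8,249.2), side knob top about (232,297)). It isn't the square or disc head, and it isn't coloured. Next I'll refine the positions and check them against the given distances.

```bash
python3 - <<'E'
from h import *
np.set_printoptions(precision=4,suppress=True)
b=onz("top",(462.6,225.4),.03); s=onz("top",(408.4,194.8),.046); h=onz("top",(379.4,224),.091)
print("base",b,"swing",s,"handle",h, "h-s",np.linalg.norm((h-s)[:2]))
print("collar",onz("top",(206.2,250.9),.061),"knob",onz("top",(201.8,249.2),.093),"tri",tri((201.8,249.2),(232,297.2)))
# pivot from base, swing (both 170 mm off) and swing-handle line
m=(b+s)[:2]/2; d=(s-b)[:2]; L=np.linalg.norm(d); n=np.array([-d[1],d[0]])/L
for sg in(1,-1): print("pivot",m+sg*n*np.sqrt(.17**2-L*L/4))
print("pivot cap",onz("top",(484,118),.058))
u=(s-h)[:2]; u/=np.linalg.norm(u); print("pivot via arm",s[:2]+.17*u, "angle",np.degrees(np.arctan2(u[1],u[0])))
o=env.observe()
from scipy.spatial.transform import Rotation as Ro
print(o["tool_pos"],Ro.from_quat(o["ee_rot"]).as_matrix())
E
```

```text
base [ 0.5417 -0.2137  0.03  ] swing [ 0.5887 -0.1264  0.046 ] handle [ 0.5375 -0.0759  0.091 ] h-s 0.07188778112974091
collar [0.5022 0.1864 0.061 ] knob [0.5022 0.1863 0.093 ] tri [0.5021 0.1864 0.0915]
pivot [ 0.4221 -0.0929]
pivot [ 0.7084 -0.2471]
pivot cap [ 0.7068 -0.245   0.058 ]
pivot via arm [ 0.7099 -0.2457] angle -44.566290978196314
[0.1674 0.6274 0.1876] [[-0.9662  0.2578 -0.0006]
 [ 0.2578  0.9662 -0.0017]
 [ 0.0002 -0.0018 -1.    ]]
```

The measurements agree: hole to handle is 72 mm (70 expected), the pivot matches three ways, and the pin's collar and knob have the same xy. The arm must swing +33.4° about (0.7085,-0.2465), so I'll turn the wrist to the arm's tangent and travel to the handle.

```bash
python3 -m jog '[[[0,0,0],10,0.37],[[0,0,0],10,0.37],[[0,0,0],9.7,0.37],[[-54,-17.2,0],0,0.37],[[-54,-17.2,0],0,0.37],[[-54,-17.2,0],0,0.37],[[-54,-17.2,0],0,0.37],[[-54,-17.2,0],0,0.37]]' 20
python3 -m jog '[[[-54,-17.2,0],0,0.37],[[-54,-17.2,0],0,0.37],[[-54,-17.2,0],0,0.37],[[-54,-17.2,0],0,0.37],[[-54,-17.2,0],0,0.37],[[-54,-17.2,0],0,0.37],[[-54,-17.2,0],0,0.37],[[0,0,0],0,0.37]]'
cat > go.py <<'E'
import sys; from h import *
from scipy.spatial.transform import Rotation as Ro
np.set_printoptions(precision=4,suppress=True)
T=np.array([float(a) for a in sys.argv[1:4]]); o=env.observe(); R=Ro.from_quat(o["ee_rot"]).as_matrix()
print("t",o["clock"],"pos",o["tool_pos"],"tool-y deg",np.degrees(np.arctan2(R[1,1],R[0,1])),"tilt",R[2],"shift mm",R.T@(T-o["tool_pos"])*1000,"q",o["qpos"])
E
python3 go.py 0.5375 -0.0759 0.072
```

```text
clock: 1.1
tool_pos: [0.2996, 0.3752, 0.1883]
ee_rot: [0.38, 0.925, -0.0, 0.0]
force: [1.3, -0.4, 0.3]
opening: 0.06
grip_force: 0.0
clock: 2.1
tool_pos: [0.4842, 0.023, 0.1882]
ee_rot: [0.382, 0.924, -0.0, -0.0]
force: [-0.7, 0.9, -0.2]
opening: 0.0598
grip_force: 0.0
t 2.1 pos [0.4842 0.023  0.1882] tool-y deg 45.046504971032014 tilt [ 0.0006 -0.0011 -1.    ] shift mm [-107.6248  -32.2225  116.1603] q [-0.0631 -0.2512  2.0082 -0.0004  1.3858 -0.8493]
```

```bash
python3 -m jog '[[[-54,-16,0],0,0.37],[[-53.6,-16,0],0,0.37],[[0,0,30],0,0.37],[[0,0,30],0,0.37],[[0,0,0],0,0.37]]'
python3 - <<'E'
from h import *
im=vision.capture("side"); cv2.imwrite("pics/s1.png",cv2.resize(im[120:300,240:480,::-1],(800,600)))
E
python3 go.py 0.5375 -0.0759 0.072
```

```text
clock: 2.72
tool_pos: [0.5351, -0.071, 0.1255]
ee_rot: [0.379, 0.925, -0.0, -0.003]
force: [0.5, 0.2, 0.0]
opening: 0.0599
grip_force: 0.0
t 2.775 pos [ 0.5366 -0.0713  0.1277] tool-y deg 45.421141598862555 tilt [ 0.0027 -0.0013 -1.    ] shift mm [-3.996  -2.5418 55.6889] q [-0.2315 -0.0681  1.9513  0.0003  1.2614 -1.0243]
```

View pics/s1.png

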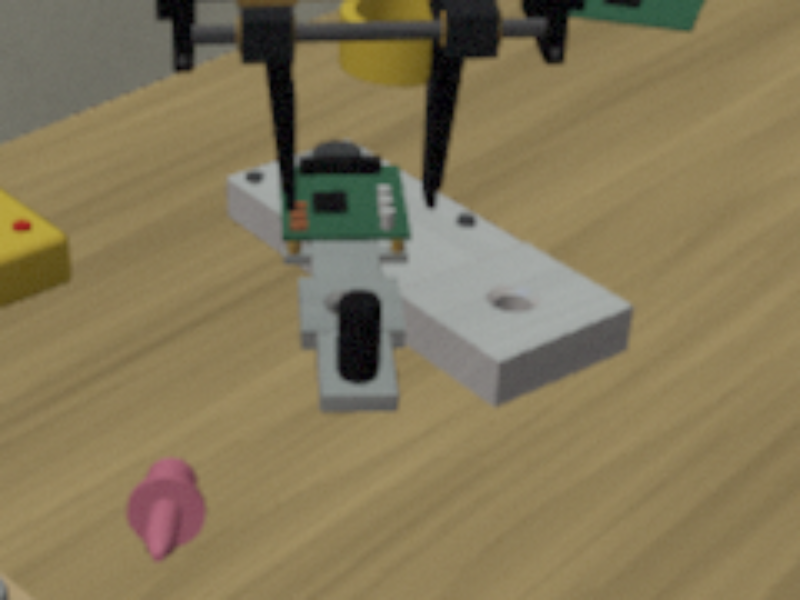

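The side crop shows the open fingers straddling the handle: tips at about (290,205) and (430,205), post top at (360,295). The fingers' midline is on the post's line, so I'll descend and close.

```bash
python3 -m jog '[[[-3,-2,28],0,0.37],[[0,0,27],0,0.37],[[0,0,0],0,0.37],[[0,0,0],0,1],[[0,0,0],0,1],[[0,0,0],0,1],[[0,0,0],0,1]]' 15; python3 go.py 0.5375 -0.0759 0.072
```

```text
clock: 3.65
tool_pos: [0.5387, -0.0762, 0.0743]
ee_rot: [0.38, 0.925, 0.0, 0.0]
force: [-0.4, 0.2, 0.2]
opening: 0.026
grip_force: 0.0
t 3.65 pos [ 0.5387 -0.0762  0.0743] tool-y deg 45.35173332554638 tilt [-0.0007  0.0004 -1.    ] shift mm [ 1.0813 -0.6549  2.2889] q [-0.2392 -0.0093  1.99   -0.      1.1601 -1.0307]
```

Almost closed. One more call finishes the grip and starts the arc.

```bash
python3 -m jog '[[[0,0,0],0,1],[[0,0,0],0,1],[[0,0,0],0,1]]'
python3 -m jog '[[[-0.6,-17.5,0],-4.2,1],[[-0.6,-17.5,0],-4.2,1],[[-0.6,-17.5,0],-4.2,1],[[-0.6,-17.5,0],-4.2,1],[[0,0,0],0,1],[[0,0,0],0,1]]'; python3 go.py 0.4731 -0.1999 0.072
```

```text
clock: 4.03
tool_pos: [0.5384, -0.0761, 0.0737]
ee_rot: [0.38, 0.925, -0.0, -0.0]
force: [0.2, -0.5, 0.2]
opening: 0.0011
grip_force: 0.0
clock: 4.78
tool_pos: [0.4973, -0.132, 0.0738]
ee_rot: [0.241, 0.97, 0.0, 0.0]
force: [0.0, -0.1, 0.7]
opening: 0.0007
grip_force: 0.0
t 4.775 pos [ 0.4973 -0.132   0.0738] tool-y deg 62.091013556115804 tilt [-0.0001  0.0003 -1.    ] shift mm [-10.4155 -71.3052   1.7514] q [-0.364  -0.0755  2.0549  0.0003  1.1622 -1.4479]
```

The fingers shut on nothing, with an opening of about 1 mm, so the grip missed. I'll look again from both cameras.

```bash
python3 - <<'E'
from h import *
a=vision.capture("top")[:,:,::-1]; b=vision.capture("side")[:,:,::-1]
cv2.imwrite("pics/t2.png",a); cv2.imwrite("pics/s2.png",b)
cv2.imwrite("pics/both2.png",np.vstack([cv2.resize(a[70:270,300:570],(405,300)),cv2.resize(b[100:300,240:510],(405,300))]))
print(proj("top",(.4973,-.132,.0627)),proj("side",(.4973,-.132,.0627)))
E
```

```text
[414.88520105 252.22325957] [387.0760657  219.90476978]
```

View pics/both2.png

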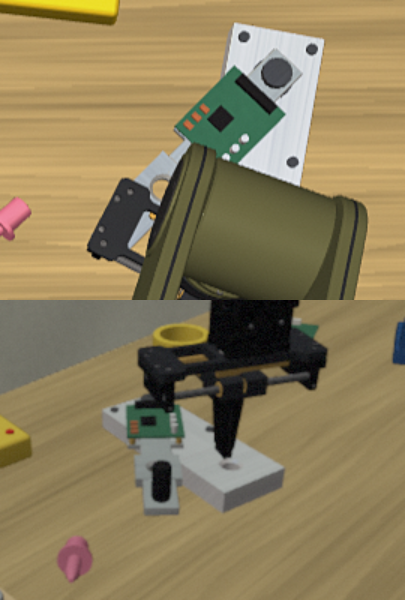

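```bash
python3 - <<'E'
from h import *
np.set_printoptions(precision=4,suppress=True)
print("pose1 tip proj",proj("side",(.5366,-.0713,.1167)),"seen ~348,181.5; rays:",[onz("side",(348,181.5),z) for z in(.09,.1167,.14,.16)])
print("pose2 tip seen 392,203:",[onz("side",(392,203),z) for z in(.03,.05,.0627,.08,.1)])
b=cv2.imread("pics/s2.png"); m=(b.max(2)<60).astype(np.uint8)
ys,xs=np.nonzero(m[:, 370:420]); k=ys.argsort()[-12:]; print(np.c_[xs[k]+370,ys[k]])
b=cv2.imread("pics/s1.png"); 
o=env.observe(); print(o["tool_pos"],o["qpos"],o["opening"])
E
```

```text
pose1 tip proj [346.7205 197.2336] seen ~348,181.5; rays: [array([ 0.6036, -0.1511,  0.09  ]), array([ 0.5707, -0.1128,  0.1167]), array([ 0.5419, -0.0794,  0.14  ]), array([ 0.5171, -0.0507,  0.16  ])]
pose2 tip seen 392,203: [array([ 0.5572, -0.2292,  0.03  ]), array([ 0.5378, -0.2009,  0.05  ]), array([ 0.5255, -0.1829,  0.0627]), array([ 0.5087, -0.1584,  0.08  ]), array([ 0.4892, -0.1301,  0.1   ])]
[[393 202]
 [388 203]
 [389 203]
 [390 203]
 [391 203]
 [392 203]
 [393 203]
 [389 204]
 [390 204]
 [391 204]
 [392 204]
 [393 204]]
[ 0.4973 -0.1318  0.0738] [-0.3636 -0.0754  2.0548  0.0002  1.1622 -1.4484] 0.0006494237378380242
```

The arm hasn't moved: its post is still at side (347,210). The shut fingertips are at side (392,203), but the reported pose puts them at (387,220). That fits tips about 30 mm higher than reported, so they closed above the 91 mm post. I'll go back over the post, open, and check in the side view before descending further. At 60 mm open the fingers straddle both the post and the 40 mm arm, so going lower is safe.

```bash
python3 -m jog '[[[0,0,-30],0,0.37],[[0,0,-30],0,0.37],[[-4.7,34,0],0,0.37],[[-4.7,34,0],0,0.37],[[0,0,0],8.3,0.37],[[0,0,0],8.4,0.37],[[0,0,0],0,0.37],[[0,0,0],0,0.37]]' 
python3 go.py 0.5375 -0.0759 0.072
python3 - <<'E'
from h import *
b=vision.capture("side")[:,:,::-1]; cv2.imwrite("pics/s3.png",b); a=vision.capture("top")[:,:,::-1]; cv2.imwrite("pics/t3.png",a)
o=env.observe(); p=o["tool_pos"]-[0,0,env.tip_extent]; print(o["tool_pos"],o["opening"])
d=np.array([.702,.712,0])*.036
for s in(1,-1):
  print([proj("side",p+s*d+[0,0,dz]) for dz in(0,.02,.03)])
# silhouette change vs the first picture, lowest dark pixels per finger
s0=cv2.imread("pics/side0.png"); m=(cv2.absdiff(b,s0).max(2)>40)&(b.max(2)<60)
n,l,st,c=cv2.connectedComponentsWithStats(m.astype(np.uint8))
for i in range(1,n):
  if st[i,4]>60: print(st[i])
for u in range(315,385,3):
  v=np.nonzero(m[:,u])[0]; print(u,v.max() if len(v) else None,end="; ")
E
```

```text
clock: 5.88
tool_pos: [0.5372, -0.0763, 0.1337]
ee_rot: [0.378, 0.926, 0.0, -0.0]
force: [-0.1, -0.7, 0.8]
opening: 0.06
grip_force: 0.0
t 5.875 pos [ 0.5372 -0.0763  0.1337] tool-y deg 45.58159822152763 tilt [ 0.0001 -0.     -1.    ] shift mm [ 0.0464  0.5407 61.7021] q [-0.2401 -0.0728  1.9452  0.      1.2692 -1.0357]
[ 0.53712151 -0.07652095  0.13373872] 0.06023650724474796
[array([326.31081895, 193.06507308]), array([326.30006881, 181.96394949]), array([326.29456434, 176.27975852])]
[array([371.17964923, 192.25531873]), array([371.88370876, 181.13496442]), array([372.24421847, 175.44084965])]
[ 326    0   57   39 1742]
[ 287   43  132  134 6660]
[191 397  28  24 111]
[619 431  21  49 649]
315 131; 318 131; 321 131; 324 155; 327 171; 330 125; 333 124; 336 124; 339 124; 342 124; 345 124; 348 124; 351 124; 354 124; 357 124; 360 124; 363 124; 366 123; 369 174; 372 169; 375 158; 378 141; 381 130; 384 130;
```

The fingertips show at v≈176 in the side view, where the reported pose gives 193. The columns match (326 and 371), so xy is right and the true tips are about 29 mm above the reported ones. I'll descend by that much more.

```bash
python3 -m jog '[[[0,0,30],0,0.37],[[0,0,30],0,0.37],[[0,0,30],0,0.37],[[0,0,0],0,0.37],[[0,0,0],0,1],[[0,0,0],0,1],[[0,0,0],0,1],[[0,0,0],0,1]]' 15;  python3 -m jog '[[[0,0,0],0,1],[[0,0,0],0,1]]'; python3 go.py 0.5375 -0.0759 0.042
```

```text
clock: 6.98
tool_pos: [0.5375, -0.0767, 0.0444]
ee_rot: [0.379, 0.925, 0.0, 0.001]
force: [-0.4, 0.2, -0.0]
opening: 0.0253
grip_force: 0.0
clock: 7.22
tool_pos: [0.5374, -0.0766, 0.0442]
ee_rot: [0.379, 0.925, 0.0, 0.0]
force: [-1.3, 0.9, 2.9]
opening: 0.0217
grip_force: 15.0
t 7.225 pos [ 0.5374 -0.0766  0.0442] tool-y deg 45.45824587211015 tilt [-0.0004  0.0003 -1.    ] shift mm [0.412  0.6007 2.2278] q [-0.2405  0.0248  2.0117  0.      1.1046 -1.0339]
```

The post is gripped at 21.7 mm, which matches its 22 mm width. Now the arc.

```bash
python3 -m jog '[[[-0.6,-17.5,0],-4.2,1],[[-0.6,-17.5,0],-4.2,1],[[-0.6,-17.5,0],-4.2,1],[[-0.6,-17.5,0],-4.2,1],[[-0.6,-17.5,0],-4.2,1],[[-0.6,-17.5,0],-4.2,1],[[-0.6,-17.5,0],-4.2,1],[[0,0,0],0,1]]';  python3 -m jog '[[[0,0,0],0,1],[[0,0,0],0,1]]'; python3 go.py 0.4731 -0.1999 0.042
```

```text
clock: 8.22
tool_pos: [0.475, -0.1823, 0.0442]
ee_rot: [0.132, 0.991, 0.0, -0.002]
force: [-5.1, 0.9, 8.0]
opening: 0.0221
grip_force: 15.0
clock: 8.48
tool_pos: [0.4752, -0.1816, 0.0442]
ee_rot: [0.132, 0.991, 0.0, -0.002]
force: [-6.9, 1.8, 7.2]
opening: 0.0217
grip_force: 15.0
t 8.475 pos [ 0.4752 -0.1816  0.0442] tool-y deg 74.84453410333848 tilt [ 0.0036 -0.0003 -1.    ] shift mm [ -2.8198 -18.2314   2.1836] q [-0.4699 -0.0487  2.0845 -0.0012  1.1093 -1.7756]
```

```bash
python3 -m jog '[[[-2,-9,0],-2,1],[[-0.5,-9,0],-2,1],[[0,0,0],0,1],[[0,0,0],0,1],[[0,0,0],0,1]]'; python3 go.py 0.4731 -0.1999 0.042
python3 - <<'E'
from h import *
a=vision.capture("top")[:,:,::-1]; b=vision.capture("side")[:,:,::-1]; cv2.imwrite("pics/t4.png",a); cv2.imwrite("pics/s4.png",b)
cv2.imwrite("pics/both4.png",np.vstack([np.hstack([cv2.resize(a[80:280,390:520],(195,300)),cv2.resize(b[150:250,330:460],(390,300))]),cv2.resize(a[170:330,120:432],(585,300))]))
E
```

```text
clock: 9.1
tool_pos: [0.4716, -0.1993, 0.044]
ee_rot: [0.097, 0.995, 0.0, -0.004]
force: [-11.5, 1.0, 11.2]
opening: 0.0214
grip_force: 15.0
t 9.1 pos [ 0.4716 -0.1993  0.044 ] tool-y deg 78.87698881289664 tilt [ 0.0078  0.     -1.    ] shift mm [-1.6507 -0.291   1.9846] q [-0.5033 -0.038   2.0746 -0.0026  1.1125 -1.8788]
```

View pics/both4.png

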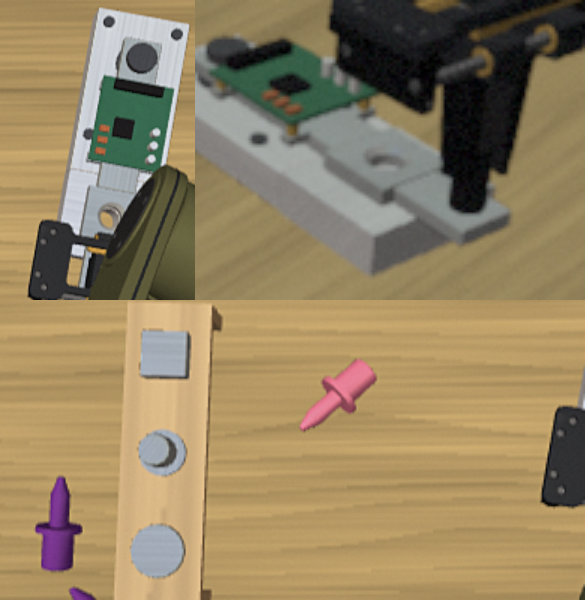

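The arm lies along the plate with its hole about over the base hole, and the decoy pins have fallen flat. The target pin still stands at about (206,251). I'll release, rise and check the alignment.

```bash
python3 -m jog '[[[0,0,0],0,0.37],[[0,0,0],0,0.37],[[0,0,0],0,0.37],[[0,0,0],0,0.37],[[0,0,-40],0,0.37],[[0,0,-40],0,0.37],[[0,0,-40],0,0.37],[[0,0,0],0,0.37]]'
python3 go.py 0.5022 0.1864 0.165
```

```text
clock: 10.2
tool_pos: [0.477, -0.2009, 0.1682]
ee_rot: [0.097, 0.995, -0.002, 0.004]
force: [-0.4, -0.3, -0.2]
opening: 0.06
grip_force: 0.0
t 10.2 pos [ 0.477  -0.2009  0.1682] tool-y deg 78.86607748015103 tilt [-0.0078 -0.0025 -1.    ] shift mm [ 50.0578 384.9323   1.8641] q [-0.5025 -0.1653  1.9697 -0.      1.3291 -1.8789]
```

```bash
python3 -m jog '[[[7.2,55,0],0,0.37],[[7.2,55,0],0,0.37],[[7.2,55,0],0,0.37],[[7.2,55,0],0,0.37],[[7.2,55,0],0,0.37],[[7.2,55,0],0,0.37],[[7.2,55,0],0,0.37],[[0,0,0],0,0.37]]'
python3 -m jog '[[[0,0,0],0,0.37],[[0,0,0],0,0.37]]'
python3 go.py 0.5022 0.1864 0.051
python3 - <<'E'
from h import *
a=vision.capture("top")[:,:,::-1]; b=vision.capture("side")[:,:,::-1]; cv2.imwrite("pics/t5.png",a); cv2.imwrite("pics/s5.png",b)
o=env.observe(); p=o["tool_pos"]-[0,0,env.tip_extent-.029]; print("tip mid expected",proj("side",p),"pin top",proj("side",(.5022,.1864,.093)))
cv2.imwrite("pics/both5.png",np.hstack([cv2.resize(a[80:280,400:530],(390,600)),cv2.resize(b[180:390,165:305],(400,600))]))
E
```

```text
clock: 11.2
tool_pos: [0.4984, 0.1907, 0.1621]
ee_rot: [0.095, 0.996, -0.0, -0.001]
force: [-0.4, 0.1, -0.6]
opening: 0.0602
grip_force: 0.0
clock: 11.45
tool_pos: [0.4993, 0.1866, 0.1631]
ee_rot: [0.098, 0.995, -0.0, -0.0]
force: [-0.4, -0.4, 0.5]
opening: 0.0602
grip_force: 0.0
t 11.45 pos [0.4993 0.1866 0.1631] tool-y deg 78.76448378371167 tilt [ 0.0008 -0.0007 -1.    ] shift mm [ -2.9873   0.4527 112.1198] q [ 0.2571 -0.1183  1.9365 -0.0003  1.3244 -1.1176]
tip mid expected [223.5641756  240.24343007] pin top [231.54071599 296.26090472]
```

View pics/both5.png

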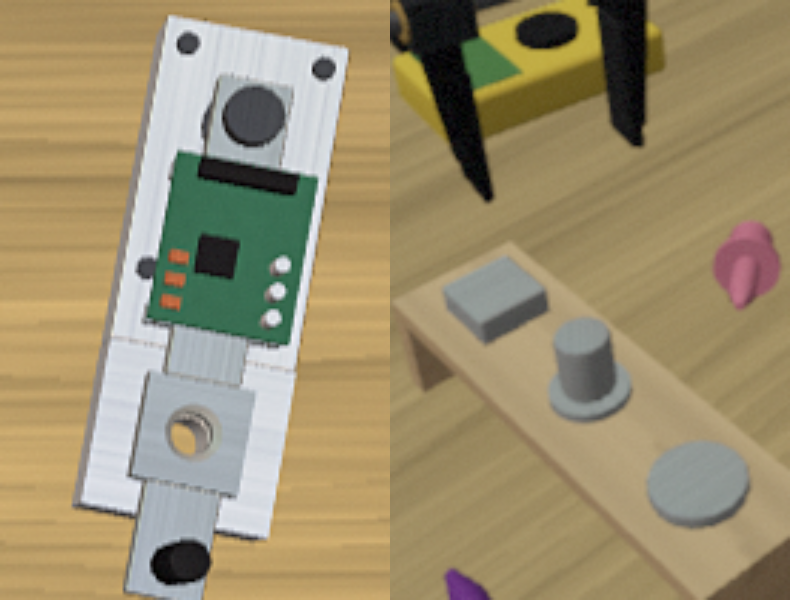

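Left crop: the arm lies along the plate, with its hole mouth at about (463.4,224.3). Right crop: the fingers are over the knob, tip midpoint about (225.4,238.6) against (223.6,240.2) expected, so the 29 mm height correction holds. Descend and grip the knob.

```bash
python3 -m jog '[[[-3,0,30],0,0.37],[[0,0,30],0,0.37],[[0,0,30],0,0.37],[[0,0,22],0,0.37],[[0,0,0],0,0.37],[[0,0,0],0,1],[[0,0,0],0,1],[[0,0,0],0,1]]' 30;  python3 -m jog '[[[0,0,0],0,1],[[0,0,0],0,1],[[0,0,0],0,1]]'; python3 go.py 0.5022 0.1864 0.051
python3 - <<'E'
from h import *
s=onz("top",(463.4,224.3),.046); print("swing",s); 
E
```

```text
clock: 12.55
tool_pos: [0.5032, 0.1874, 0.0529]
ee_rot: [0.097, 0.995, 0.0, 0.001]
force: [-0.5, -0.1, -0.2]
opening: 0.0355
grip_force: 0.0
clock: 12.92
tool_pos: [0.5028, 0.1871, 0.0524]
ee_rot: [0.097, 0.995, -0.0, 0.0]
force: [-1.1, -0.7, 4.3]
opening: 0.0252
grip_force: 30.0
t 12.925 pos [0.5028 0.1871 0.0524] tool-y deg 78.86532739696867 tilt [-0.0007 -0.0001 -1.    ] shift mm [ 0.4428 -0.8459  1.3799] q [ 0.2565  0.0004  2.021  -0.0004  1.1196 -1.1198]
swing [ 0.54152359 -0.21110681  0.046     ]
```

The knob is gripped at 25.2 mm, which matches its 26 mm width. The arm's hole is now at (0.5415,-0.2111), 2.6 mm from the base hole, which is inside the 10 mm limit and leaves room for the shaft. Lift and carry.

```bash
python3 -m jog '[[[0,0,-10],0,1],[[0,0,-25],0,1],[[0,0,-35],0,1],[[0,0,-40],0,1],[[0,0,0],0,1],[[0,0,0],0,1]]'; python3 go.py 0.5416 -0.2124 0.162
```

```text
clock: 13.68
tool_pos: [0.5016, 0.1871, 0.1604]
ee_rot: [0.097, 0.995, -0.0, -0.001]
force: [0.4, -0.8, -2.7]
opening: 0.0251
grip_force: 30.0
t 13.675 pos [0.5016 0.1871 0.1604] tool-y deg 78.85818709120673 tilt [ 0.0018 -0.0007 -1.    ] shift mm [-116.4545 -384.2387   -1.5354] q [ 0.2566 -0.1102  1.9338  0.0002  1.3199 -1.1198]
```

```bash
python3 -m jog '[[[-14.5,-48,0],0,1],[[-14.5,-48,0],0,1],[[-14.5,-48,0],0,1],[[-14.5,-48,0],0,1],[[-14.5,-48,0],0,1],[[-14.5,-48,0],0,1],[[-14.5,-48,0],0,1],[[-14.5,-48,0],0,1]]'; python3 -m jog '[[[0,0,0],0,1],[[0,0,0],0,1],[[0,0,0],0,1]]'; python3 go.py 0.5416 -0.2124 0.042
python3 - <<'E'
from h import *
b=vision.capture("side")[:,:,::-1]; cv2.imwrite("pics/s6.png",b)
o=env.observe(); p=o["tool_pos"]; print("pin tip expected",proj("side",p+[0,0,.0036-.042]),"collar",proj("side",p+[0,0,.0036]),"hole",proj("side",(.5415,-.2111,.046)))
cv2.imwrite("pics/c6.png",cv2.resize(b[100:250,300:500],(800,600)))
E
```

```text
clock: 14.68
tool_pos: [0.5406, -0.2128, 0.1587]
ee_rot: [0.097, 0.995, 0.001, -0.002]
force: [0.6, 1.3, -1.5]
opening: 0.025
grip_force: 30.0
clock: 15.05
tool_pos: [0.5415, -0.2106, 0.1607]
ee_rot: [0.096, 0.995, 0.0, -0.001]
force: [-0.6, 0.3, -2.5]
opening: 0.025
grip_force: 30.0
t 15.05 pos [ 0.5415 -0.2106  0.1607] tool-y deg 78.9302272708634 tilt [ 0.0018  0.0008 -1.    ] shift mm [ -0.608   -1.8607 118.675 ] q [-0.4634 -0.0067  1.8345  0.0003  1.3157 -1.8411]
pin tip expected [396.8969784  164.82400621] collar [399.03968746 142.58950796] hole [393.56300289 202.13932375]
```

View pics/c6.png

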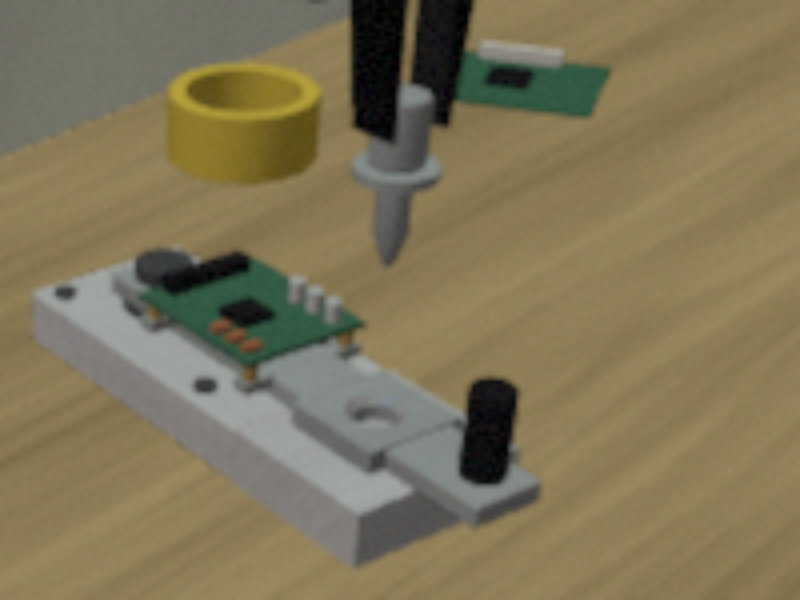

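The pin is held upright. Its tip at about (397.5,166) matches the expected (396.9,164.8), and the hole is at (393.8,203). Descend, then insert slowly with force checks.

```bash
python3 -m jog '[[[0,-1,25],0,1],[[0,0,25],0,1],[[0,0,18],0,1],[[0,0,6],0,1],[[0,0,6],0,1],[[0,0,6],0,1],[[0,0,0],0,1]]'; python3 go.py 0.5416 -0.2124 0.042
```

```text
clock: 15.98
tool_pos: [0.5418, -0.2129, 0.0757]
ee_rot: [0.097, 0.995, 0.0, -0.0]
force: [-0.1, 0.3, -2.9]
opening: 0.0253
grip_force: 30.0
t 15.975 pos [ 0.5418 -0.2129  0.0757] tool-y deg 78.85514300400835 tilt [ 0.0003  0.0001 -1.    ] shift mm [ 0.265   0.4925 33.6512] q [-0.4667  0.073   1.903  -0.      1.1658 -1.843 ]
```

```bash
python3 -m jog '[[[0,0,5],0,1],[[0,0,5],0,1],[[0,0,5],0,1],[[0,0,5],0,1],[[0,0,5],0,1],[[0,0,0],0,1]]'; python3 go.py 0.5416 -0.2124 0.042
```

```text
clock: 16.73
tool_pos: [0.5414, -0.2127, 0.05]
ee_rot: [0.097, 0.995, 0.0, -0.001]
force: [0.1, -0.3, -2.3]
opening: 0.0254
grip_force: 30.0
t 16.725 pos [ 0.5414 -0.2127  0.05  ] tool-y deg 78.85543877617125 tilt [ 0.0012  0.0003 -1.    ] shift mm [-0.1608  0.3565  8.0054] q [-0.4667  0.1022  1.9191 -0.      1.1215 -1.843 ]
```

No contact forces so far. The rest goes in small steps.

```bash
python3 -m jog '[[[0,0,3],0,1],[[0,0,2],0,1],[[0,0,1],0,1],[[0,0,0],0,1]]'; python3 -m jog '[[[0,0,1],0,1],[[0,0,0],0,1]]'; python3 go.py 0.5416 -0.2124 0.042
```

```text
clock: 17.23
tool_pos: [0.5418, -0.2129, 0.0447]
ee_rot: [0.097, 0.995, -0.0, -0.0]
force: [1.3, -0.3, -2.2]
opening: 0.025
grip_force: 30.0
clock: 17.48
tool_pos: [0.5418, -0.213, 0.0437]
ee_rot: [0.097, 0.995, -0.0, -0.0]
force: [0.6, 0.3, -1.9]
opening: 0.0251
grip_force: 30.0
t 17.475 pos [ 0.5418 -0.213   0.0437] tool-y deg 78.85710168707246 tilt [ 0. -0. -1.] shift mm [0.3368 0.5038 1.7241] q [-0.4667  0.1101  1.9224 -0.      1.1091 -1.843 ]
```

The collar is about 1 mm above the arm and the pin is free in both holes. Open, let it drop, retreat, and look.

```bash
python3 -m jog '[[[0,0,1],0,1],[[0,0,0],0,0.4],[[0,0,0],0,0.4],[[0,0,0],0,0.4],[[0,0,0],0,0.4],[[0,0,-20],0,0.4],[[0,0,-40],0,0.4],[[0,0,-50],0,0.4]]'; python3 -m jog '[[[15,55,0],0,0.4],[[15,55,0],0,0.4],[[15,55,0],0,0.4],[[15,55,0],0,0.4],[[0,0,0],0,0.4],[[0,0,0],0,0.4]]'
python3 - <<'E'
from h import *
a=vision.capture("top")[:,:,::-1]; b=vision.capture("side")[:,:,::-1]
cv2.imwrite("pics/c7.png",np.hstack([cv2.resize(a[180:280,400:500],(400,400)),cv2.resize(b[150:250,340:440],(400,400))]))
for z in(.051,.083): print(z,proj("top",(.5416,-.2124,z)),proj("side",(.5416,-.2124,z)))
E
```

```text
clock: 18.48
tool_pos: [0.5413, -0.2127, 0.1543]
ee_rot: [0.097, 0.995, 0.0, -0.001]
force: [1.2, -0.4, -0.0]
opening: 0.0568
grip_force: 0.0
clock: 19.23
tool_pos: [0.526, 0.0142, 0.154]
ee_rot: [0.097, 0.995, -0.0, 0.001]
force: [-0.1, -0.3, -0.4]
opening: 0.0571
grip_force: 0.0
0.051 [465.00851008 223.84443771] [394.1671756  199.54776541]
0.083 [470.21205446 221.17598174] [395.64613689 184.34168472]
```

View pics/c7.png

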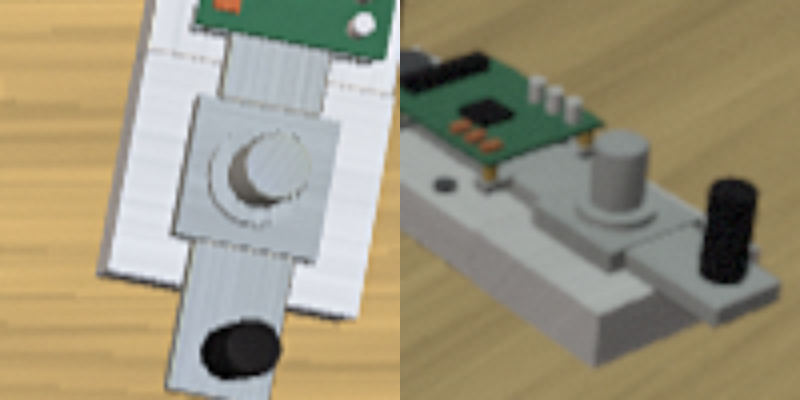

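The pin stands upright with its collar flat on the arm. The knob top is at (469,221) in the top view and (395,186) in the side view, against (470,221) and (396,184) expected. The gripper is clear, so I'll hand it in.

```bash
python3 -c "
from workcell import workorder; print(workorder.job_done())"
```

```text
the job is handed in; nothing more can be done
None
```

The job is handed in at about 19 s: the arm is swung back over the base hole and the round-knobbed pin stands through both holes with its collar on the arm, released and at rest by the last pictures (no verdict was returned).

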